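# Lay out the finishing station

## Robot

A 6-joint arm with a two-finger parallel gripper is mounted at the origin on the work surface. World frame = base frame: x ahead of the robot, y to its left, z up, the work surface at z = 0. Lengths are in m, angles in degrees, forces in N, time in s.
With the tool pointing down it reaches from about 0.325 to 0.9 m from the base axis. Payload 6.1 kg.
Tool frame: the origin (TCP) lies on the centre line of the jaws, within the pads' length; the fingertips stand 25 mm ahead of it and the grasp point (between the pads) lies 6 mm ahead of it; y points along the fingers, z is the direction in which the jaws open and shut, and the axes are right-handed (so a half turn about y gives the same grasp; the last joint's range is limited). The gripper opens to 85 mm and grips with 20 to 120 N. Pads are 22 mm wide; open, the fingers measure 114 mm over their backs; the gripper's body (76 mm by 85 mm) begins 54 mm behind the grasp point. The pads swing forward as they close: fully open they stand 13 mm farther back than shut.
Start: joints at [-71.797, 12.628, 87.462, -0, 79.91, -7.225], TCP at [0.268, -0.564, 0.256] pointing down, gripper open.
Joint ranges: [-170.65, 170.65], [-52.31, 119.04], [5.05, 147.46], [-71.25, 251.25], [11.57, 151.72], [-153.62, 153.62]. Speed limits (degrees/s): [147.25, 147.25, 172.46, 180, 180, 180].

## Interface

Orientations are given as a 3x3 rotation matrix whose columns are the frame's x, y, z axes.
In Python, from station import ctrl, viewer, workorder, spotter gives the robot as it stands. The module is installed in compiled form; this text tells all that it offers.
- The arm moves only by the shell command python3 -m jog 'ROWS' [OPENING] [FORCE]. ROWS is JSON, a list of rows, each a list of 4 numbers: the shift along the tool's x, y, z in cm, then the turn about the tool's y in rad. A call has 1 to 12 rows; each row is the pose to reach, as a shift and turn from the pose measured when the call began, along the tool's axes at that moment; what a row does not reach only later rows make up. A row lasts 1/10 s, in which the tool goes at most 50 mm and 8.59 degrees, less where a joint would pass 70% of its speed; a pose out of reach is approached as far as the arm can. A call with a gripper value outside its range is refused whole. OPENING is the closure, from 0 (fully open) to 1 (shut), set as the call begins (- or left out, the last holds). The fingers move at their own pace and stop on an object; FORCE is the grip in N (left out, the last holds). Time passes only in rows, so rows that repeat a pose let the fingers close. It gives the time, the measured TCP pose, the force and the opening at its end, in the units of the state.
- ctrl.observe(): the state, without advancing time (a new reading comes with each control period).
- viewer.snapshot(name): name is "scene" or "top"; returns a dict with "color" (480x640x3 uint8, red, green, blue), "z_map" (480x640 float32, m along the optical axis (not along the pixel's ray), 0 where there is no reading), "vfov" (degrees; the focal length in pixels is half the picture's height over the tangent of half this angle, whatever the lens; pixels are square), "cx", "cy" (the principal point, pixels), "rvec" (rotation vector, rad) and "tvec" (3), from world to camera coordinates, as OpenCV has them. Camera axes: x right, y down, z forward; pixel columns grow to the right and rows downward; lengths in m; the calibration is good to about 2 mm. A picture is of the moment at which its call begins.
- workorder.job_done(): hands the job in, once; it reports no verdict.
Trained networks look in a picture, given as the dict that the camera call returned (one of the last four; its "shot" number tells which), for a name from the list of things; names that differ only in an ending like _2 or _b are one class to them, and where a whole thing is asked for, a point or a joint stands for the part that bears it (a point fixed in the world has none). Each returns a list of dicts, best first, with "p" (0 to 1); they miss things now and then, are a little off and sometimes report something else, mostly with a low value. They report only what shows in the picture. A call takes as long as a camera call.
- spotter.search_frame(picture, target): "location" ([x, y, z] in m, in world coordinates, good to about 4 mm: the middle of the surface that is visible of it).
- spotter.trace(picture, target): "mask" (480x640 bool, what is visible of it).
- spotter.landmark_of(picture, target): "location" ([x, y, z] in m, in world coordinates, good to about 4 mm: a listed point, or the origin of a listed thing).
The state is a dict: "time": time; "q": joint angles; "qd": joint speeds; "joint_efforts": joint torques, N m; "tcp_pos": TCP position; "tcp_rot": TCP orientation; "wrist_force": force on the tool from outside, world axes, zero at the start; "ft_torque": the same for the moment, N m; "grip_width": opening from 0.0 (shut) to 1.0 (fully open).
Only numpy, scipy, OpenCV 4.12 (cv2) and the standard library are available. Lean on these libraries where they do the work, as an engineer would, in place of code of your own. Each camera call takes 0.05 s, during which the arm holds its last target. There are 200 camera calls.

## Task

Lay out the finishing station on the bench, each piece standing upright in the middle of its rubber pad: the steel shaker on the pad directly behind the black tub (the far side from the robot), the wooden pepper mill on the pad directly behind the steel bowl, and the white ramekin on the pad between the tub and the bowl. Put the lid on the ramekin, seated level, and leave everything standing free. Do not tip over the shaker, the mill or the ramekin at any time.

Things in the scene. Friction and masses are not known exactly. Their poses are not given: they have to be found in the camera images.
- shaker_mid (a point): Loose upright steel cheese shaker: plain cylinder 58 mm in diameter (60 mm collar at heights 66 to 76 mm) with a shallow dome, 86 mm tall, about 220 g. This point is on its axis half-way up, 43 mm above its underside; z is its axis, upward.
- mill_mid (a point): Loose upright wooden pepper mill, round, 84 mm tall, about 180 g: foot 52 mm in diameter, straight waist 38 mm in diameter from 32 to 66 mm above its underside, head 48 mm in diameter. This point is on its axis in the middle of the waist, 49 mm above its underside; z is its axis, upward.
- ramekin_mid (a point): Loose white ceramic ramekin, an open round cup standing upright: 60 mm outside diameter at the rim (58 mm at the foot), mouth 52 mm in diameter, 45 mm tall, wall 4 mm, about 140 g. It can be gripped across its outside. This point is on its axis half-way up, 22.5 mm above its underside; z is its axis, upward.
- lid_mid (a point): Loose steel lid, right way up, 39 mm tall, about 70 g: plug below, 42 mm wide and 5 mm deep, goes into the ramekin's mouth; flange 66 mm wide, 4 mm thick, rests on the rim; black round knob on top, 18 mm wide, 30 mm tall, to hold it by. The point: middle of the knob, 24 mm above the plug's underside; seated, it is 41.5 mm above ramekin_mid. z up.
- tub: Black empty plastic tub, an open rectangular box 105 mm (its x) by 140 mm (its y) and 65 mm high, wall 4 mm, fixed on the bench. Origin at the centre of its underside; it may be turned up to 0.2 rad. It stands either left or right; the bowl is on the other side.
- bowl: Empty round steel bowl, 132 mm across the rim and 55 mm high, fixed on the bench. Origin at the centre of its underside.
- pad_tub: Black round rubber pad, 76 mm across, 4 mm thick, fixed flat on the bench; origin at the centre of its underside. All four pads look alike. This one lies directly behind the tub (125 to 140 mm from its centre, in its +x direction): the place of the shaker.
- pad_bowl: Black round rubber pad, 76 mm across, 4 mm thick, fixed flat on the bench; origin at the centre of its underside. All four pads look alike. This one lies directly behind the bowl (125 to 140 mm from its centre, in its +x direction): the place of the mill.
- pad_mid: Black round rubber pad, 76 mm across, 4 mm thick, fixed flat on the bench; origin at the centre of its underside. All four pads look alike. This one lies between the tub and the bowl: the place of the ramekin.
- pad_spare: Black round rubber pad, 76 mm across, 4 mm thick, fixed flat on the bench; origin at the centre of its underside. All four pads look alike. This one lies in the back row, between the other two back pads; it is not used. Other low pieces on the bench (up to 30 mm high within reach) and the pans and carton round its edges are fixed.

How it is judged (in metres and radians):
At the end, for the whole second after the job is handed in: Shaker behind the tub, mill behind the bowl, ramekin between them: each upright (0.08 rad) on its pad, axis within 15 mm of the pad's centre. Lid level (0.06 rad) on the ramekin, within 8 mm of its axis and down on the rim (3 mm). All at rest (horizontal distance between shaker_mid and pad_tub below 0.015 m and angle between each of shaker_mid, mill_mid, ramekin_mid's own z axis and vertical below 0.08 rad and height (world z) of shaker_mid between 0.042 and 0.052 m and horizontal distance between mill_mid and pad_bowl below 0.015 m and height (world z) of mill_mid between 0.048 and 0.058 m and horizontal distance between ramekin_mid and pad_mid below 0.015 m and height (world z) of ramekin_mid between 0.0215 and 0.0315 m and horizontal distance between lid_mid and ramekin_mid below 0.008 m and angle between lid_mid's own z axis and vertical below 0.06 rad and z of lid_mid in the frame of ramekin_mid between 0.0385 and 0.0445 m and linear speed of each of shaker, mill, ramekin, lid below 0.02 m/s); the robot touches nothing.
It fails at once if the shaker is tipped over (angle between shaker_mid's own z axis and vertical above 0.7 rad).
It fails at once if the mill is tipped over (angle between mill_mid's own z axis and vertical above 0.7 rad).
It fails at once if the ramekin is tipped over (angle between ramekin_mid's own z axis and vertical above 0.7 rad).
It also fails if it takes over 122 s, if anything falls off the work surface, if the arm or the gripper's body presses on something with over 40 N, if the wrist force passes 120 N, or if a joint passes its speed limit or range.

## Working session

There is one attempt and no reset: what is moved stays moved. The work goes in short steps, Python scripts to look and compute and a shell command to move; the robot and the scene stay as the last step left them, time stands still between calls to the robot, and variables do not carry over. Pictures are saved under pics/ and viewed, about 12 in all and at most 16, crops included, and the job is handed in when it is done.

```bash
mkdir -p pics; ls; cat > h.py <<'E'
import numpy as np, cv2
from station import ctrl, viewer, workorder, spotter
def st():
    s=ctrl.observe(); print("t",s["time"],"tcp",np.round(s["tcp_pos"],4),"q",np.round(s["q"],1),"F",np.round(s["wrist_force"],1),"g",round(float(s["grip_width"]),3)); print(np.round(s["tcp_rot"],3)); return s
def save(p,n,crop=None,scale=1):
    im=cv2.cvtColor(p["color"],cv2.COLOR_RGB2BGR)
    if crop: im=im[crop[1]:crop[3],crop[0]:crop[2]]
    if scale!=1: im=cv2.resize(im,None,fx=scale,fy=scale,interpolation=cv2.INTER_CUBIC)
    cv2.imwrite("pics/"+n,im)
def cam(p):
    f=240/np.tan(np.radians(p["vfov"])/2); R,_=cv2.Rodrigues(np.array(p["rvec"],float)); return f,R,np.array(p["tvec"],float).ravel()
def proj(p,X):
    f,R,t=cam(p); c=R@np.array(X)+t; return np.array([f*c[0]/c[2]+p["cx"],f*c[1]/c[2]+p["cy"]])
def pts(p,mask=None):
    f,R,t=cam(p); z=p["z_map"]; v,u=np.nonzero((z>0)&(mask if mask is not None else True)); d=z[v,u]
    return (np.c_[(u-p["cx"])/f*d,(v-p["cy"])/f*d,d]-t)@R
E
cat > a.py <<'E'
from h import *
st()
for n in ("scene","top"):
    p=viewer.snapshot(n); save(p,n+"0.png"); f,R,t=cam(p); print(n,"f",f,"cam at",np.round(-R.T@t,3))
    for k in "shaker_mid mill_mid ramekin_mid lid_mid tub bowl pad_tub pad_bowl pad_mid pad_spare".split():
        print(k,[(np.round(d["location"],3).tolist(),round(d["p"],2),np.round(proj(p,d["location"])).tolist()) for d in spotter.landmark_of(p,k)[:4]])
E
python3 a.py
```

```text
pics
t 0.0 tcp [ 0.2682 -0.5639  0.2552] q [-71.8  12.7  87.5  -0.   79.9  -7.2] F [ 0.1  0.3 -0.5] g 1.001
[[-0.903 -0.001  0.429]
 [-0.429  0.002 -0.903]
 [-0.    -1.    -0.002]]
scene f 471.93827761291567 cam at [ 1.225 -0.489  0.736]
shaker_mid [([0.442, 0.344, 0.046], 0.57, [386.0, 186.0])]
mill_mid [([0.441, -0.356, 0.047], 0.76, [140.0, 291.0]), ([0.507, -0.184, 0.005], 0.21, [231.0, 289.0])]
ramekin_mid []
lid_mid [([0.585, 0.336, 0.022], 0.71, [421.0, 218.0])]
tub []
bowl [([0.51, -0.184, 0.006], 0.85, [232.0, 289.0])]
pad_tub [([0.637, 0.169, -0.002], 0.82, [388.0, 260.0])]
pad_bowl [([0.643, -0.171, -0.003], 0.85, [270.0, 326.0])]
pad_mid [([0.486, -0.011, -0.002], 0.89, [291.0, 256.0])]
pad_spare [([0.639, -0.019, 0.001], 0.6, [327.0, 292.0])]
top f 570.8966074603492 cam at [ 0.35  -0.017  1.18 ]
shaker_mid [([0.443, 0.347, 0.04], 0.73, [151.0, 285.0])]
mill_mid [([0.44, -0.358, 0.049], 0.56, [505.0, 292.0]), ([0.639, -0.02, 0.002], 0.37, [336.0, 197.0])]
ramekin_mid [([0.592, -0.339, 0.024], 0.57, [490.0, 219.0])]
lid_mid [([0.582, 0.337, 0.02], 0.64, [164.0, 219.0])]
tub [([0.505, 0.181, -0.005], 0.83, [239.0, 259.0])]
bowl [([0.507, -0.19, -0.001], 0.98, [416.0, 260.0])]
pad_tub [([0.632, 0.167, 0.002], 0.8, [247.0, 199.0])]
pad_bowl [([0.644, -0.172, -0.001], 0.77, [407.0, 196.0])]
pad_mid [([0.491, -0.01, 0.001], 0.76, [330.0, 266.0])]
pad_spare [([0.641, -0.022, 0.001], 0.82, [336.0, 196.0]), ([0.592, -0.34, 0.023], 0.29, [491.0, 219.0])]
```

View pics/top0.png

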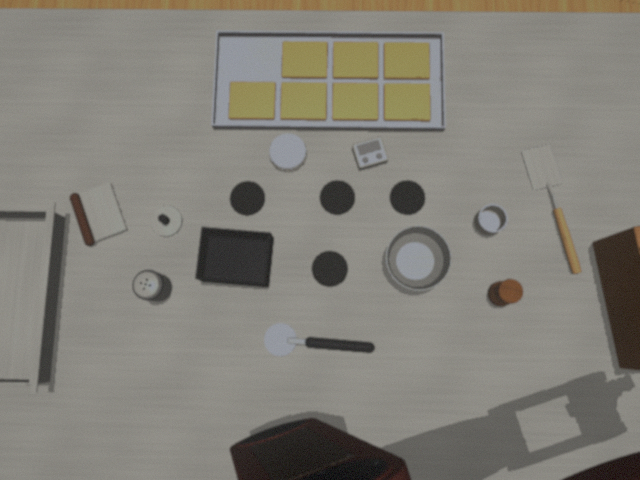

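View pics/scene0.png

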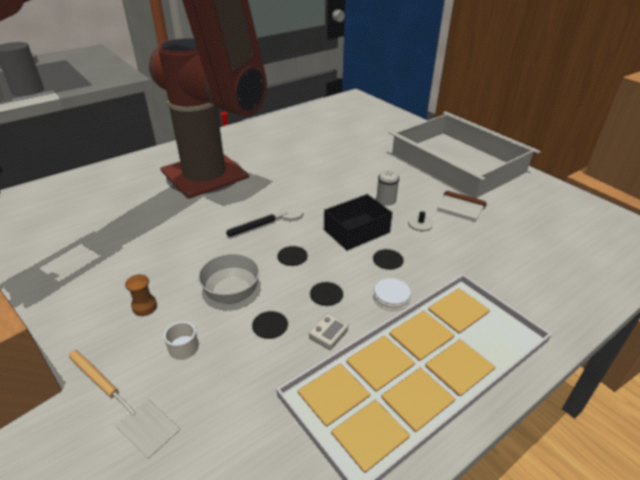

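Top view: the shaker is at (147,285), lid (166,221), ramekin (490,220), mill (510,291), tub (236,258) and bowl (417,260). The pads are at (247,198), (337,197), (407,197) and (330,268). All of these agree with the networks. Next I refine the positions with depth and colour.

```bash
cat > b.py <<'E'
from h import *
p=viewer.snapshot("top"); f,R,t=cam(p); C=-R.T@t
def ray(u,v,z):
    d=R.T@np.array([(u-p["cx"])/f,(v-p["cy"])/f,1]); return C+d*(z-C[2])/d[2]
g=p["color"].max(2)
for n,u,v in (("pad_tub",247,198),("pad_bowl",407,197),("pad_mid",330,268)):
    m=np.zeros(g.shape,np.uint8); m[v-25:v+26,u-25:u+26]=1; m=((g<60)&(m>0)).astype(np.uint8)
    k,l,s,c=cv2.connectedComponentsWithStats(m); i=l[v,u]; print(n,s[i],np.round(ray(*c[i],.004),4))
for n,h in (("shaker_mid",.086),("mill_mid",.084),("ramekin_mid",.045),("lid_mid",.039)):
    r=spotter.trace(p,n)
    if not r: print(n,"none"); continue
    P=pts(p,r[0]["mask"]); z=P[:,2]; print(n,round(r[0]["p"],2),len(P),"zmax",round(z.max(),4))
    for lo,hi in (((h-.012,h+.02),) if n!="lid_mid" else ((.003,.018),(.03,.06))):
        Q=P[(z>lo)&(z<hi)]; 
        if len(Q)>5: (cx,cy),rad=cv2.minEnclosingCircle(Q[:,:2].astype(np.float32)); print("  slice",lo,hi,len(Q),"mean",np.round(Q.mean(0),4),"circ",round(cx,4),round(cy,4),round(rad,4))
E
python3 b.py
```

```text
pad_tub [231 183  33  32 815] [0.634  0.1672 0.004 ]
pad_bowl [391 182  33  32 827] [ 0.6404 -0.1713  0.004 ]
pad_mid [313 252  34  34 867] [ 0.4867 -0.0096  0.004 ]
shaker_mid 0.68 1001 zmax 0.0908
  slice 0.074 0.106 644 mean [0.4422 0.3424 0.082 ] circ 0.4424 0.3441 0.0295
mill_mid 0.78 760 zmax 0.0875
  slice 0.07200000000000001 0.10400000000000001 478 mean [ 0.4411 -0.3573  0.0797] circ 0.4415 -0.3583 0.0243
ramekin_mid 0.78 861 zmax 0.0503
  slice 0.033 0.065 258 mean [ 0.5917 -0.339   0.042 ] circ 0.5915 -0.3384 0.0305
lid_mid 0.64 769 zmax 0.0418
  slice 0.003 0.018 663 mean [0.5822 0.335  0.008 ] circ 0.582 0.3371 0.034
  slice 0.03 0.06 62 mean [0.5821 0.3351 0.0369] circ 0.5823 0.3363 0.0094
```

```bash
python3 -m jog '[[0,0,0,0.15],[0,0,0,0.30],[0,0,0,0.443],[0,0,0,0.443]]' 0 60
```

```text
time: 1.75
tcp_pos: [0.2684, -0.5644, 0.2563]
tcp_rot: [[-1.0, -0.0, -0.0], [0.0, 0.0, -1.0], [0.0, -1.0, -0.0]]
wrist_force: [-0.2, -0.3, -1.1]
grip_width: 1.002
```

```bash
python3 -m jog '[[-2.5,0,-3,0],[-5,0,-6,0],[-7.5,1,-9,0],[-10,3,-12,0],[-12.5,5,-15,0],[-15,7,-18,0],[-17.3,9,-20.6,0],[-17.3,10,-20.6,0],[-17.3,10,-20.6,0],[-17.3,10,-20.6,0]]'
```

```text
time: 2.75
tcp_pos: [0.4412, -0.3594, 0.1568]
tcp_rot: [[-1.0, 0.0, 0.001], [-0.001, -0.001, -1.0], [-0.0, -1.0, 0.001]]
wrist_force: [-0.5, -0.4, 0.4]
grip_width: 1.001
```

```bash
python3 -m jog '[[0,2,-0.1,0],[0,4,-0.1,0],[0,6,-0.1,0],[0,8,-0.1,0],[0,9.3,-0.1,0],[0,10,-0.1,0],[0,10.2,-0.1,0],[0,10.2,-0.1,0]]' 0 60; python3 -m jog '[[0,0,0,0],[0,0,0,0],[0,0,0,0],[0,0,0,0],[0,0,0,0],[0,0,0,0],[0,0,0,0],[0,0,0,0]]' 1 60; python3 - <<'E'
from h import *
p=viewer.snapshot("scene"); save(p,"g1.png",(60,200,300,380),2.5)
E
```

```text
time: 3.55
tcp_pos: [0.4414, -0.3591, 0.0554]
tcp_rot: [[-1.0, 0.001, 0.001], [-0.001, -0.001, -1.0], [-0.001, -1.0, 0.001]]
wrist_force: [0.1, 0.2, 0.2]
grip_width: 0.998
time: 4.35
tcp_pos: [0.4419, -0.3592, 0.0562]
tcp_rot: [[-1.0, 0.001, 0.001], [-0.001, -0.002, -1.0], [-0.001, -1.0, 0.002]]
wrist_force: [-0.3, 1.8, 5.6]
grip_width: 0.496
```

View pics/g1.png

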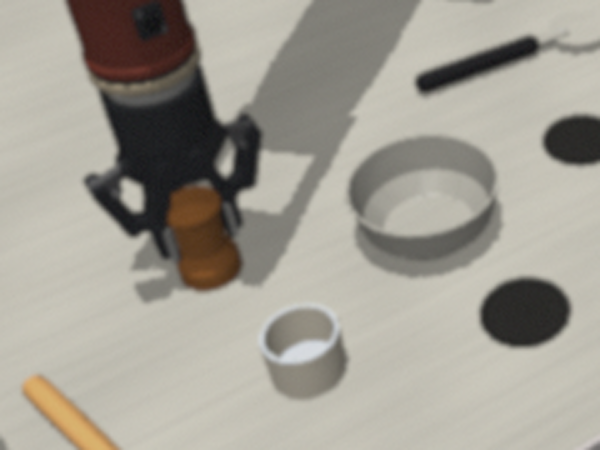

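```bash
python3 -m jog '[[0,-0.3,0,0],[0,-0.8,0,0],[0,-1.5,0,0],[0,-2.5,0,0],[0,-3.5,0,0],[0,-3.5,0,0]]'; python3 - <<'E'
from h import *
p=viewer.snapshot("scene"); save(p,"g2.png",(90,200,250,340),4)
E
```

```text
time: 5.0
tcp_pos: [0.4429, -0.3603, 0.0935]
tcp_rot: [[-1.0, 0.004, 0.001], [-0.001, -0.005, -1.0], [-0.004, -1.0, 0.005]]
wrist_force: [0.2, -1.2, -1.2]
grip_width: 0.494
```

View pics/g2.png

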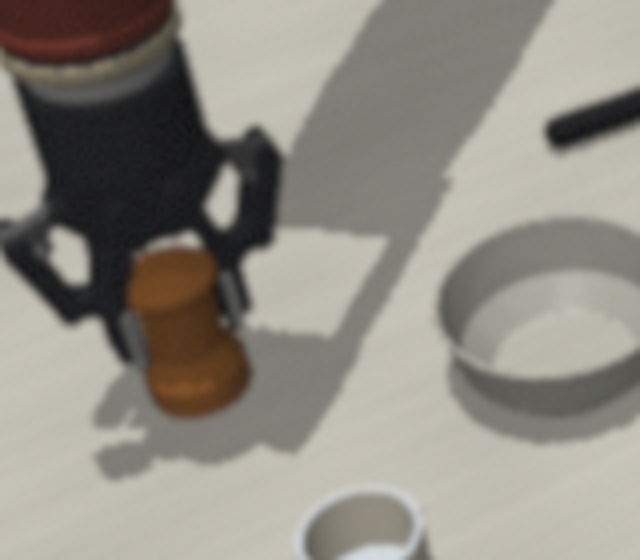

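```bash
python3 -m jog '[[0,-2,0,0],[0,-4.5,0,0],[-2,-6.5,-2,0],[-4.5,-6.5,-4.5,0],[-7.5,-6.5,-7.5,0],[-10.5,-6.5,-10.5,0],[-13.5,-6.5,-13.5,0],[-16.5,-6.5,-16,0],[-18.5,-6.5,-18,0],[-19.9,-6.5,-18.9,0],[-19.9,-6.5,-18.9,0],[-19.9,-6.5,-18.9,0]]'
```

```text
time: 6.25
tcp_pos: [0.6406, -0.1704, 0.1568]
tcp_rot: [[-1.0, 0.002, 0.001], [-0.002, -0.004, -1.0], [-0.002, -1.0, 0.004]]
wrist_force: [-0.1, -1.4, -1.7]
grip_width: 0.498
```

```bash
python3 -m jog '[[-0.1,2,0.1,0],[-0.1,4,0.1,0],[-0.1,6,0.1,0],[-0.1,7.5,0.1,0],[-0.1,8.5,0.1,0],[-0.1,9.1,0.1,0],[-0.1,9.4,0.1,0],[-0.1,9.5,0.1,0],[-0.1,9.5,0.1,0]]'; python3 -m jog '[[0,0.05,0,0],[0,0.1,0,0],[0,0.15,0,0],[0,0.15,0,0]]'
```

```text
time: 7.15
tcp_pos: [0.6423, -0.1719, 0.0625]
tcp_rot: [[-1.0, 0.003, 0.002], [-0.002, -0.004, -1.0], [-0.003, -1.0, 0.004]]
wrist_force: [-0.1, 0.9, -1.9]
grip_width: 0.495
time: 7.55
tcp_pos: [0.6423, -0.1719, 0.0611]
tcp_rot: [[-1.0, 0.003, 0.002], [-0.002, -0.004, -1.0], [-0.003, -1.0, 0.004]]
wrist_force: [-0.3, -0.2, -1.5]
grip_width: 0.495
```

```bash
python3 -m jog '[[0,0.05,0,0],[0,0.1,0,0],[0,0.1,0,0]]'; python3 -m jog '[[0,0,0,0],[0,0,0,0],[0,0,0,0],[0,0,0,0],[0,0,0,0],[0,0,0,0]]' 0
```

```text
time: 7.85
tcp_pos: [0.6424, -0.1718, 0.0602]
tcp_rot: [[-1.0, 0.003, 0.002], [-0.002, -0.004, -1.0], [-0.003, -1.0, 0.004]]
wrist_force: [1.1, 1.2, -0.7]
grip_width: 0.497
time: 8.45
tcp_pos: [0.6425, -0.1719, 0.0602]
tcp_rot: [[-1.0, 0.003, 0.002], [-0.002, -0.004, -1.0], [-0.003, -1.0, 0.004]]
wrist_force: [0.3, -0.4, 0.8]
grip_width: 0.997
```

```bash
python3 -m jog '[[0,-1,0,0],[0,-3,0,0],[0,-6,0,0],[0,-9,0,0],[0,-10,1,0],[1,-10,4,0],[2,-10,7.5,0],[3,-10,11,0],[4,-10,14,0],[5,-10,16.6,0],[5,-10,16.6,0],[5,-10,16.6,0]]'; python3 - <<'E'
from h import *
p=viewer.snapshot("scene"); save(p,"g3.png",(100,180,340,380),2.5)
for n in("mill_mid","ramekin_mid"): print(n,[(np.round(d["location"],3),d["p"]) for d in spotter.landmark_of(p,n)[:2]])
p=viewer.snapshot("top")
r=spotter.trace(p,"mill_mid")[0]; P=pts(p,r["mask"]); Q=P[P[:,2]>.076]; print(r["p"],Q.mean(0),cv2.minEnclosingCircle(Q[:,:2].astype(np.float32)))
E
```

```text
time: 9.65
tcp_pos: [0.5917, -0.3383, 0.1601]
tcp_rot: [[-1.0, 0.003, -0.0], [0.0, -0.004, -1.0], [-0.003, -1.0, 0.004]]
wrist_force: [-0.2, -0.4, -0.5]
grip_width: 1.0
mill_mid [(array([ 0.64 , -0.169,  0.051]), 0.64)]
ramekin_mid [(array([ 0.59 , -0.339,  0.024]), 0.72)]
0.85 [ 0.64027334 -0.17142329  0.0836772 ] ((0.6421122550964355, -0.17149652540683746), 0.024342747405171394)
```

View pics/g3.png

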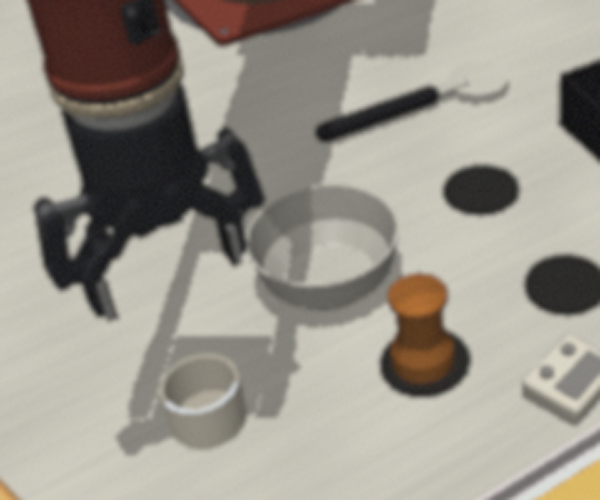

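The mill stands upright and centred on its pad. Next is the ramekin.

```bash
python3 -m jog '[[0,3,0,0],[0,6,0,0],[0,9,0,0],[0,11,0,0],[0,12.3,0,0],[0,12.8,0,0],[0,13,0,0],[0,13,0,0]]' 0 60; python3 -m jog '[[0,0,0,0],[0,0,0,0],[0,0,0,0],[0,0,0,0],[0,0,0,0],[0,0,0,0]]' 1 60; python3 -m jog '[[0,-0.3,0,0],[0,-0.8,0,0],[0,-1.5,0,0],[0,-2.5,0,0],[0,-2.5,0,0]]'; python3 - <<'E'
from h import *
p=viewer.snapshot("scene"); save(p,"g4.png",(100,240,260,400),3.5)
E
```

```text
time: 10.7
tcp_pos: [0.5941, -0.3373, 0.0318]
tcp_rot: [[-1.0, 0.005, 0.003], [-0.004, -0.005, -1.0], [-0.005, -1.0, 0.005]]
wrist_force: [0.7, -0.4, -0.4]
grip_width: 0.998
time: 11.3
tcp_pos: [0.5953, -0.3381, 0.0339]
tcp_rot: [[-1.0, 0.007, 0.003], [-0.003, -0.007, -1.0], [-0.007, -1.0, 0.007]]
wrist_force: [0.7, 0.6, 6.2]
grip_width: 0.687
time: 11.8
tcp_pos: [0.5962, -0.3387, 0.0612]
tcp_rot: [[-1.0, 0.01, 0.003], [-0.003, -0.009, -1.0], [-0.01, -1.0, 0.009]]
wrist_force: [1.1, 0.8, -0.4]
grip_width: 0.689
```

View pics/g4.png

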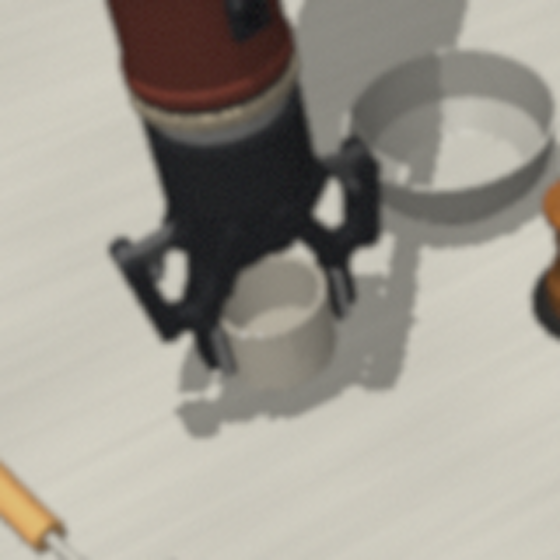

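```bash
python3 -m jog '[[0,-2.5,0,0],[0,-5.5,0,0],[0.5,-8,-2,0],[2,-8,-6,0],[3.5,-8,-10.5,0],[5,-8,-15,0],[6.5,-8,-19.5,0],[8,-8,-24,0],[9.3,-8,-28.5,0],[10.2,-8,-31.7,0],[10.5,-8,-32.9,0],[10.5,-8,-32.9,0]]'; python3 -m jog '[[0,0,0,0],[0,0,0,0]]'
```

```text
time: 13.05
tcp_pos: [0.4887, -0.008, 0.1367]
tcp_rot: [[-1.0, 0.009, 0.006], [-0.006, -0.008, -1.0], [-0.009, -1.0, 0.008]]
wrist_force: [-0.6, -0.2, -1.9]
grip_width: 0.691
time: 13.25
tcp_pos: [0.4893, -0.0092, 0.1369]
tcp_rot: [[-1.0, 0.01, 0.005], [-0.005, -0.009, -1.0], [-0.01, -1.0, 0.009]]
wrist_force: [-0.0, -1.2, -0.7]
grip_width: 0.687
```

```bash
python3 -m jog '[[0,2,0,0],[0,4.5,0,0],[0,6.5,0,0],[0,8,0,0],[0,9,0,0],[0,9.4,0,0],[0,9.6,0,0],[0,9.6,0,0],[0,9.6,0,0]]'; python3 -m jog '[[0,0.1,0,0],[0,0.2,0,0],[0,0.2,0,0]]'; python3 - <<'E'
from h import *
p=viewer.snapshot("scene")
for n in("ramekin_mid",): print(n,[(np.round(d["location"],3),d["p"]) for d in spotter.landmark_of(p,n)[:2]])
save(p,"g5.png",(210,180,370,300),4)
E
```

```text
time: 14.15
tcp_pos: [0.4909, -0.0102, 0.0416]
tcp_rot: [[-1.0, 0.011, 0.005], [-0.005, -0.009, -1.0], [-0.011, -1.0, 0.009]]
wrist_force: [0.9, 0.4, -0.7]
grip_width: 0.69
time: 14.45
tcp_pos: [0.491, -0.0102, 0.0398]
tcp_rot: [[-1.0, 0.012, 0.005], [-0.005, -0.009, -1.0], [-0.012, -1.0, 0.009]]
wrist_force: [0.2, -0.2, -2.0]
grip_width: 0.691
ramekin_mid [(array([ 0.488, -0.01 ,  0.029]), 0.91)]
```

View pics/g5.png

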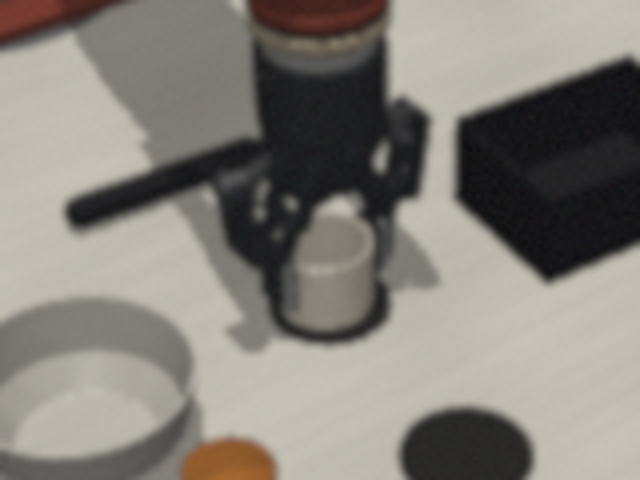

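The ramekin is held just above the middle of its pad. I'll lower it 2 mm, release, and move up.

```bash
python3 -m jog '[[0,0.1,0,0],[0,0.2,0,0],[0,0.2,0,0]]'; python3 -m jog '[[0,0,0,0],[0,0,0,0],[0,0,0,0],[0,0,0,0],[0,0,0,0]]' 0;  python3 -m jog '[[0,-1,0,0],[0,-3,0,0],[0,-6,0,0],[0,-9,0,0],[0,-11,0,0],[0,-12.5,0,0],[0,-12.5,0,0]]'
```

```text
time: 14.85
tcp_pos: [0.4912, -0.0102, 0.038]
tcp_rot: [[-1.0, 0.012, 0.005], [-0.005, -0.009, -1.0], [-0.012, -1.0, 0.009]]
wrist_force: [-1.1, -0.3, 2.7]
grip_width: 0.69
time: 15.35
tcp_pos: [0.4911, -0.0102, 0.0379]
tcp_rot: [[-1.0, 0.011, 0.005], [-0.005, -0.009, -1.0], [-0.011, -1.0, 0.009]]
wrist_force: [-0.3, 0.1, 0.4]
grip_width: 0.998
time: 16.05
tcp_pos: [0.4915, -0.0093, 0.1662]
tcp_rot: [[-1.0, 0.017, 0.005], [-0.005, -0.01, -1.0], [-0.017, -1.0, 0.01]]
wrist_force: [-0.1, 0.1, -0.2]
grip_width: 1.004
```

```bash
python3 -m jog '[[0.3,0,-2,0],[0.8,0,-6,0],[1.4,0,-10.5,0],[2,0,-15,0],[2.6,0,-19.5,0],[3.2,0,-24,0],[3.8,0,-28.5,0],[4.3,0,-32.5,0],[4.6,0,-34.6,0],[4.7,0,-35.3,0],[4.7,0,-35.3,0],[4.7,0,-35.3,0]]';  python3 -m jog '[[0,0,0,0],[0,0,0,0]]'; python3 - <<'E'
from h import *
p=viewer.snapshot("scene"); save(p,"g6.png")
for n in("ramekin_mid","shaker_mid"): print(n,[(np.round(d["location"],3),d["p"]) for d in spotter.landmark_of(p,n)[:2]])
p=viewer.snapshot("top")
r=spotter.trace(p,"ramekin_mid")[0]; P=pts(p,r["mask"]); Q=P[P[:,2]>.04]; print(r["p"],Q.mean(0),cv2.minEnclosingCircle(Q[:,:2].astype(np.float32)))
E
```

```text
time: 17.25
tcp_pos: [0.4427, 0.3424, 0.1613]
tcp_rot: [[-1.0, 0.016, 0.005], [-0.005, -0.011, -1.0], [-0.016, -1.0, 0.011]]
wrist_force: [0.1, -0.2, -0.3]
grip_width: 0.999
time: 17.45
tcp_pos: [0.4431, 0.3412, 0.1612]
tcp_rot: [[-1.0, 0.016, 0.003], [-0.003, -0.011, -1.0], [-0.016, -1.0, 0.011]]
wrist_force: [0.2, -0.2, -0.0]
grip_width: 1.003
ramekin_mid [(array([ 0.485, -0.007,  0.03 ]), 0.74)]
shaker_mid [(array([0.444, 0.344, 0.043]), 0.87), (array([ 0.64 , -0.172,  0.05 ]), 0.38)]
0.58 [ 0.48801421 -0.01020203  0.04803263] ((0.48733270168304443, -0.011213733814656734), 0.02977984957396984)
```

View pics/g6.png

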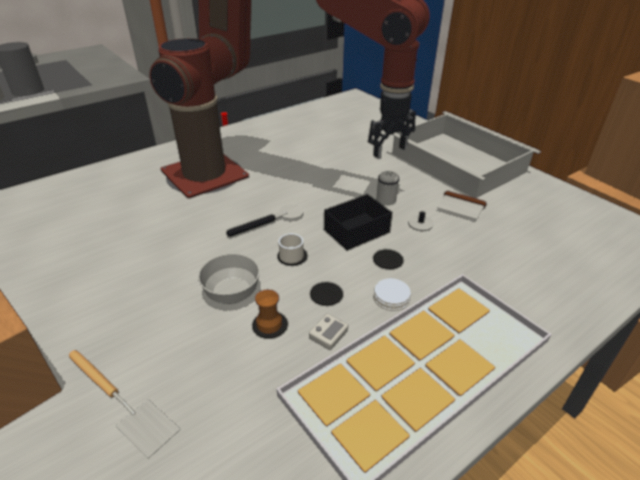

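```bash
python3 -m jog '[[0.15,2,-0.4,0],[0.15,4.5,-0.4,0],[0.15,6.5,-0.4,0],[0.15,8.5,-0.4,0],[0.15,10,-0.4,0],[0.15,10.9,-0.4,0],[0.15,11.3,-0.4,0],[0.15,11.3,-0.4,0],[0.15,11.3,-0.4,0]]'; python3 -m jog '[[0,0,0,0],[0,0,0,0],[0,0,0,0],[0,0,0,0],[0,0,0,0],[0,0,0,0]]' 1 70; python3 -m jog '[[0,-0.3,0,0],[0,-0.8,0,0],[0,-1.5,0,0],[0,-2.5,0,0],[0,-2.5,0,0]]'; python3 - <<'E'
from h import *
p=viewer.snapshot("scene"); save(p,"g7.png",(320,100,480,260),3.5)
E
```

```text
time: 18.6
tcp_pos: [0.4439, 0.3452, 0.0492]
tcp_rot: [[-1.0, 0.018, 0.004], [-0.004, -0.01, -1.0], [-0.018, -1.0, 0.01]]
wrist_force: [0.2, -0.1, 0.2]
grip_width: 1.001
time: 19.2
tcp_pos: [0.4448, 0.3461, 0.0505]
tcp_rot: [[-1.0, 0.02, 0.004], [-0.004, -0.008, -1.0], [-0.02, -1.0, 0.008]]
wrist_force: [-1.2, 1.8, 5.2]
grip_width: 0.665
time: 19.7
tcp_pos: [0.4454, 0.3469, 0.0774]
tcp_rot: [[-1.0, 0.022, 0.004], [-0.004, -0.007, -1.0], [-0.022, -1.0, 0.007]]
wrist_force: [0.3, 0.3, -2.8]
grip_width: 0.669
```

View pics/g7.png

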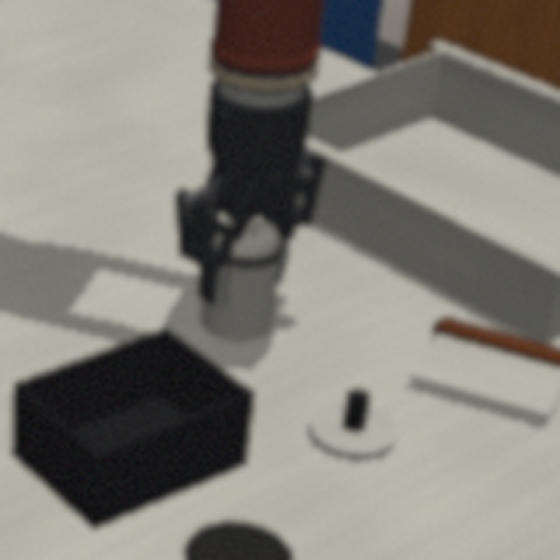

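```bash
python3 -m jog '[[0,-2,0,0],[0,-4.5,0,0],[-1.5,-7,1.5,0],[-4.5,-8,4.2,0],[-7.5,-8,7,0],[-10.5,-8,9.9,0],[-13.5,-8,12.7,0],[-16.5,-8,15.5,0],[-18.5,-8,17.4,0],[-19.2,-8,18,0],[-19.2,-8,18,0],[-19.2,-8,18,0]]';  python3 -m jog '[[0,0,0,0],[0,0,0,0]]'
```

```text
time: 20.95
tcp_pos: [0.635, 0.1687, 0.1615]
tcp_rot: [[-1.0, 0.02, 0.004], [-0.004, -0.007, -1.0], [-0.02, -1.0, 0.007]]
wrist_force: [-0.5, -0.3, -3.1]
grip_width: 0.668
time: 21.15
tcp_pos: [0.6339, 0.17, 0.1614]
tcp_rot: [[-1.0, 0.019, 0.006], [-0.006, -0.007, -1.0], [-0.019, -1.0, 0.007]]
wrist_force: [-0.7, -0.4, -3.5]
grip_width: 0.669
```

```bash
python3 -m jog '[[0,2,0.2,0],[0,4.5,0.2,0],[0,6.5,0.2,0],[0,8.3,0.2,0],[0,9.5,0.2,0],[0,10.2,0.2,0],[0,10.4,0.2,0],[0,10.4,0.2,0],[0,10.4,0.2,0]]'; python3 -m jog '[[0,0,0,0],[0,0,0,0]]'; python3 - <<'E'
from h import *
p=viewer.snapshot("scene")
for n in("shaker_mid",): print(n,[(np.round(d["location"],3),d["p"]) for d in spotter.landmark_of(p,n)[:2]])
save(p,"g8.png",(310,170,470,290),4)
E
```

```text
time: 22.05
tcp_pos: [0.6368, 0.1674, 0.0585]
tcp_rot: [[-1.0, 0.021, 0.006], [-0.006, -0.007, -1.0], [-0.021, -1.0, 0.007]]
wrist_force: [0.4, 0.2, -3.5]
grip_width: 0.668
time: 22.25
tcp_pos: [0.6375, 0.1675, 0.0596]
tcp_rot: [[-1.0, 0.023, 0.006], [-0.006, -0.006, -1.0], [-0.023, -1.0, 0.006]]
wrist_force: [-0.3, 0.4, -2.6]
grip_width: 0.663
shaker_mid [(array([0.636, 0.165, 0.051]), 0.66), (array([ 0.643, -0.172, -0.003]), 0.42)]
```

View pics/g8.png

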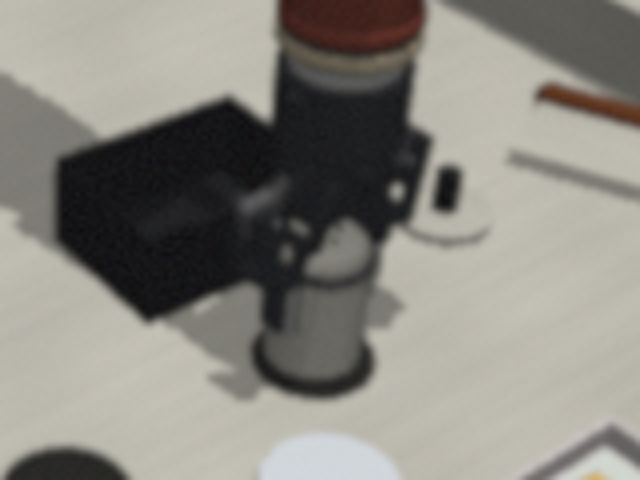

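```bash
python3 -m jog '[[0.1,0.15,0,0],[0.1,0.3,0,0],[0.1,0.4,0,0],[0.1,0.5,0,0],[0.1,0.5,0,0]]'; python3 -m jog '[[0,0,0,0],[0,0,0,0],[0,0,0,0],[0,0,0,0],[0,0,0,0]]' 0;  python3 -m jog '[[0,-1,0,0],[0,-3,0,0],[0,-6,0,0],[0,-9,0,0],[0,-11,0,0],[0,-11,0,0],[0,-11,0,0]]'
```

```text
time: 22.85
tcp_pos: [0.6363, 0.1674, 0.0546]
tcp_rot: [[-1.0, 0.022, 0.006], [-0.006, -0.006, -1.0], [-0.022, -1.0, 0.007]]
wrist_force: [-2.1, 0.6, 2.3]
grip_width: 0.665
time: 23.35
tcp_pos: [0.6364, 0.1674, 0.0546]
tcp_rot: [[-1.0, 0.022, 0.006], [-0.006, -0.007, -1.0], [-0.022, -1.0, 0.007]]
wrist_force: [-0.4, -0.2, 0.9]
grip_width: 1.0
time: 24.05
tcp_pos: [0.6342, 0.1682, 0.1653]
tcp_rot: [[-1.0, 0.024, 0.006], [-0.006, -0.006, -1.0], [-0.024, -1.0, 0.006]]
wrist_force: [-0.3, 0.4, -1.3]
grip_width: 0.997
```

```bash
python3 -m jog '[[0.6,0,-2,0],[1.5,0,-5,0],[2.4,0,-8,0],[3.3,0,-11,0],[4.2,0,-14,0],[4.9,0,-16,0],[5.1,0,-16.8,0],[5.1,0,-16.8,0],[5.1,0,-16.8,0]]' 0.5;  python3 -m jog '[[0,0,0,0],[0,0,0,0]]'; python3 - <<'E'
from h import *
p=viewer.snapshot("scene")
for n in("shaker_mid","lid_mid"): print(n,[(np.round(d["location"],3),d["p"]) for d in spotter.landmark_of(p,n)[:2]])
save(p,"g9.png",(310,120,510,270),4)
p=viewer.snapshot("top")
r=spotter.trace(p,"shaker_mid")[0]; P=pts(p,r["mask"]); Q=P[P[:,2]>.076]; print(r["p"],Q.mean(0),cv2.minEnclosingCircle(Q[:,:2].astype(np.float32)))
E
```

```text
time: 24.95
tcp_pos: [0.5822, 0.3349, 0.1621]
tcp_rot: [[-1.0, 0.022, 0.005], [-0.006, -0.007, -1.0], [-0.022, -1.0, 0.007]]
wrist_force: [0.1, -0.8, 0.0]
grip_width: 0.5
time: 25.15
tcp_pos: [0.5827, 0.3336, 0.1619]
tcp_rot: [[-1.0, 0.022, 0.004], [-0.004, -0.008, -1.0], [-0.022, -1.0, 0.008]]
wrist_force: [0.8, 0.6, 0.2]
grip_width: 0.498
shaker_mid [(array([0.636, 0.168, 0.049]), 0.93)]
lid_mid [(array([0.584, 0.34 , 0.023]), 0.57)]
0.78 [0.6325332  0.1647248  0.08494015] ((0.6338732838630676, 0.16590237617492676), 0.030533909797668457)
```

View pics/g9.png

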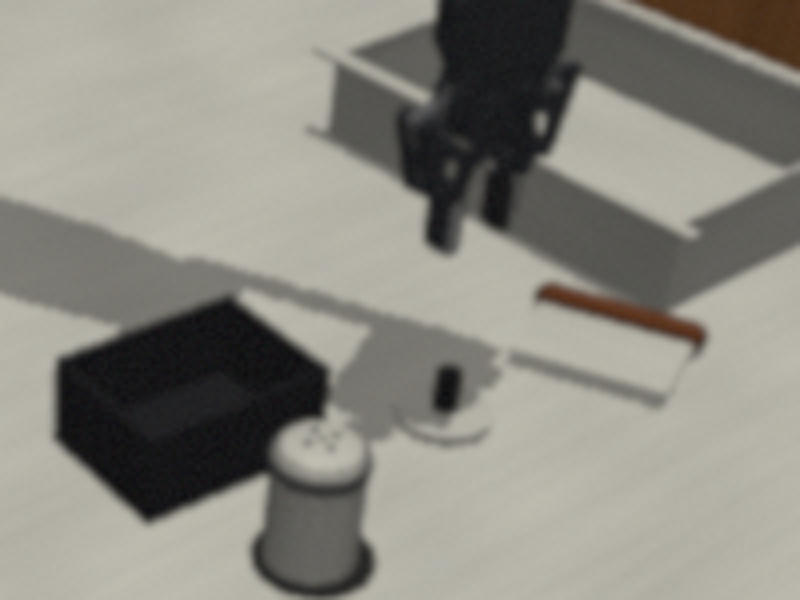

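```bash
python3 -m jog '[[0.2,2,-0.4,0],[0.2,4.5,-0.4,0],[0.2,7,-0.4,0],[0.2,9,-0.4,0],[0.2,10.5,-0.4,0],[0.2,11.5,-0.4,0],[0.2,12,-0.4,0],[0.2,12.2,-0.4,0],[0.2,12.2,-0.4,0],[0.2,12.2,-0.4,0]]'; python3 -m jog '[[0,0,0,0],[0,0,0,0],[0,0,0,0],[0,0,0,0],[0,0,0,0],[0,0,0,0]]' 1 60; python3 -m jog '[[0,-0.3,0,0],[0,-0.8,0,0],[0,-1.5,0,0],[0,-2.5,0,0],[0,-2.5,0,0]]'; python3 - <<'E'
from h import *
p=viewer.snapshot("scene"); save(p,"g10.png",(360,130,480,250),4)
E
```

```text
time: 26.4
tcp_pos: [0.5838, 0.338, 0.0413]
tcp_rot: [[-1.0, 0.024, 0.005], [-0.005, -0.007, -1.0], [-0.024, -1.0, 0.007]]
wrist_force: [-0.1, 0.6, 0.1]
grip_width: 0.501
time: 27.0
tcp_pos: [0.5846, 0.3382, 0.0424]
tcp_rot: [[-1.0, 0.026, 0.005], [-0.005, -0.006, -1.0], [-0.026, -1.0, 0.006]]
wrist_force: [-0.5, -0.9, 6.1]
grip_width: 0.188
time: 27.5
tcp_pos: [0.5851, 0.339, 0.0697]
tcp_rot: [[-1.0, 0.029, 0.005], [-0.005, -0.005, -1.0], [-0.029, -1.0, 0.005]]
wrist_force: [0.8, 0.2, -0.5]
grip_width: 0.184
```

View pics/g10.png

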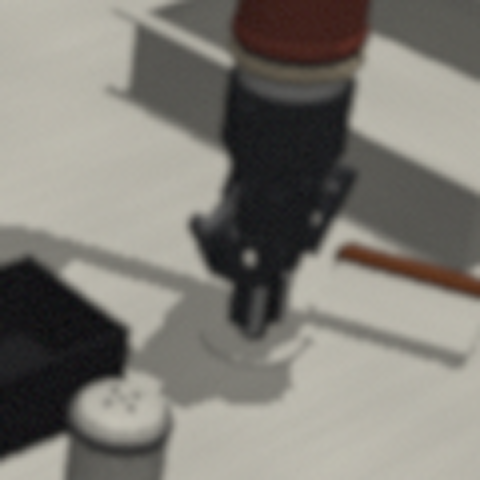

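```bash
python3 -m jog '[[0,-3,0,0],[0.2,-6,1.5,0],[1,-8,4.5,0],[2.2,-8,9,0],[3.5,-8,13.5,0],[4.8,-8,18,0],[6,-8,22.5,0],[7.2,-8,27,0],[8.4,-8,31.2,0],[9.2,-8,34,0],[9.5,-8,34.9,0],[9.5,-8,34.9,0]]';  python3 -m jog '[[0,0,0,0],[0,0,0,0],[0,0,0,0]]'; python3 - <<'E'
from h import *
p=viewer.snapshot("scene")
for n in("lid_mid","ramekin_mid"): print(n,[(np.round(d["location"],4),d["p"]) for d in spotter.landmark_of(p,n)[:2]])
r=spotter.trace(p,"ramekin_mid")[0]; P=pts(p,r["mask"]); Q=P[P[:,2]>.044]; print(r["p"],Q.mean(0),cv2.minEnclosingCircle(Q[:,:2].astype(np.float32)))
r=spotter.trace(p,"lid_mid")[0]; P=pts(p,r["mask"]); print(r["p"],np.percentile(P,[2,50,98],axis=0))
E
```

```text
time: 28.75
tcp_pos: [0.4892, -0.0111, 0.1481]
tcp_rot: [[-1.0, 0.028, 0.003], [-0.003, -0.005, -1.0], [-0.028, -1.0, 0.005]]
wrist_force: [0.3, 0.9, -1.2]
grip_width: 0.186
time: 29.05
tcp_pos: [0.4894, -0.01, 0.148]
tcp_rot: [[-1.0, 0.028, 0.004], [-0.004, -0.005, -1.0], [-0.028, -1.0, 0.005]]
wrist_force: [0.1, 0.7, -0.7]
grip_width: 0.184
lid_mid [(array([ 0.489 , -0.0083,  0.1254]), 0.64)]
ramekin_mid [(array([ 0.488 , -0.0099,  0.0248]), 0.86)]
0.6 [ 0.48950931 -0.01179171  0.04742971] ((0.48952817916870117, -0.009498576633632183), 0.03155514597892761)
0.72 [[ 0.46332805 -0.04050883  0.11052391]
 [ 0.49785311 -0.01767338  0.11437845]
 [ 0.5205507   0.01991317  0.13705539]]
```

```bash
python3 -m jog '[[0.15,1.5,0,0],[0.15,3,0,0],[0.15,4.3,0,0],[0.15,5,0,0],[0.15,5.2,0,0],[0.15,5.2,0,0],[0.15,5.2,0,0]]'; python3 - <<'E'
from h import *
p=viewer.snapshot("scene"); save(p,"g11.png",(230,180,350,280),4)
for n in("lid_mid","ramekin_mid"): print(n,[(np.round(d["location"],4),d["p"]) for d in spotter.landmark_of(p,n)[:2]])
E
```

```text
time: 30.0
tcp_pos: [0.4897, -0.011, 0.0966]
tcp_rot: [[-1.0, 0.029, 0.003], [-0.003, -0.005, -1.0], [-0.029, -1.0, 0.005]]
wrist_force: [0.1, -0.2, -0.2]
grip_width: 0.183
lid_mid [(array([ 0.485 , -0.0084,  0.0756]), 0.79)]
ramekin_mid [(array([ 0.4864, -0.0108,  0.0242]), 0.62)]
```

View pics/g11.png

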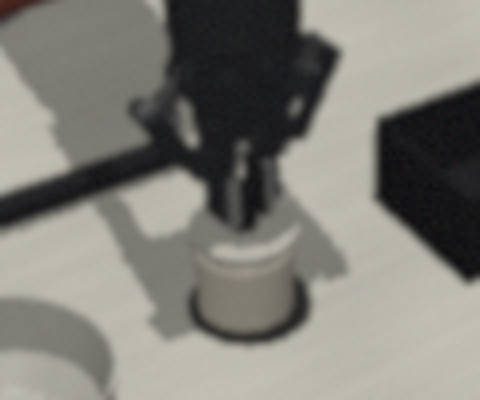

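```bash
python3 -m jog '[[0,0.2,0,0],[0,0.4,0,0],[0,0.6,0,0],[0,0.75,0,0],[0,0.75,0,0]]'; python3 -m jog '[[0,0.1,0,0],[0,0.2,0,0],[0,0.2,0,0]]'
```

```text
time: 30.65
tcp_pos: [0.4896, -0.011, 0.0887]
tcp_rot: [[-1.0, 0.029, 0.003], [-0.003, -0.005, -1.0], [-0.029, -1.0, 0.005]]
wrist_force: [-0.1, 0.2, -1.2]
grip_width: 0.186
time: 30.95
tcp_pos: [0.4896, -0.011, 0.0866]
tcp_rot: [[-1.0, 0.029, 0.003], [-0.003, -0.005, -1.0], [-0.029, -1.0, 0.005]]
wrist_force: [0.1, -0.8, -0.8]
grip_width: 0.185
```

```bash
python3 -m jog '[[0,0.08,0,0],[0,0.16,0,0],[0,0.16,0,0]]'; python3 -m jog '[[0,0,0,0],[0,0,0,0],[0,0,0,0],[0,0,0,0]]' 0.5 ; python3 -m jog '[[0,-0.5,0,0],[0,-1.5,0,0],[0,-3,0,0],[0,-6,0,0],[0,-9,0,0],[0,-12,0,0],[0,-12,0,0]]'; python3 -m jog '[[4,0,0,0],[8,0,0,0],[12,-2,0,0],[12,-4,0,0],[12,-4,0,0]]'
```

```text
time: 31.25
tcp_pos: [0.4901, -0.0111, 0.0864]
tcp_rot: [[-1.0, 0.029, 0.003], [-0.004, -0.005, -1.0], [-0.029, -1.0, 0.005]]
wrist_force: [-5.3, 1.1, 11.2]
grip_width: 0.183
time: 31.65
tcp_pos: [0.49, -0.0111, 0.0862]
tcp_rot: [[-1.0, 0.029, 0.003], [-0.003, -0.005, -1.0], [-0.029, -1.0, 0.005]]
wrist_force: [0.3, 0.1, -1.2]
grip_width: 0.5
time: 32.35
tcp_pos: [0.4895, -0.011, 0.2121]
tcp_rot: [[-0.999, 0.038, 0.003], [-0.004, -0.007, -1.0], [-0.038, -0.999, 0.007]]
wrist_force: [0.8, 0.1, -0.5]
grip_width: 0.495
time: 32.85
tcp_pos: [0.3688, -0.0114, 0.2503]
tcp_rot: [[-0.999, 0.045, 0.003], [-0.003, -0.008, -1.0], [-0.045, -0.999, 0.008]]
wrist_force: [1.2, 1.4, 0.6]
grip_width: 0.498
```

```bash
cat > c.py <<'E'
from h import *
p=viewer.snapshot("scene"); a=p; save(p,"f_scene.png",(200,150,440,350),3.3)
t=viewer.snapshot("top")
for nm,p in(("scene",a),("top",t)):
    for n in("shaker_mid","mill_mid","ramekin_mid","lid_mid","pad_tub","pad_bowl","pad_mid"):
        print(nm,n,[(np.round(d["location"],4),round(d["p"],2)) for d in spotter.landmark_of(p,n)[:1]])
    for n,h in(("shaker_mid",.07),("mill_mid",.07),("lid_mid",.078),("lid_mid",.045)):
        r=spotter.trace(p,n)
        if r: P=pts(p,r[0]["mask"]); Q=P[P[:,2]>h]; print(nm,n,"zmax",P[:,2].max().round(4),len(Q),np.round(np.median(Q,0),4), cv2.minEnclosingCircle(Q[:,:2].astype(np.float32)) if len(Q) else "")
        if r and h==.045:
            F=P[(P[:,2]>.045)&(P[:,2]<.061)]; c=F.mean(0); co=np.linalg.lstsq(np.c_[F[:,:2]-c[:2],np.ones(len(F))],F[:,2],rcond=None)[0]; print("  flange plane slope",co.round(4),len(F))
E
python3 c.py
```

```text
scene shaker_mid [(array([0.6379, 0.1664, 0.0472]), 0.83)]
scene mill_mid [(array([ 0.6385, -0.1657,  0.051 ]), 0.83)]
scene ramekin_mid [(array([ 0.4855, -0.0112,  0.0236]), 0.74)]
scene lid_mid [(array([ 0.4896, -0.0093,  0.0669]), 0.9)]
scene pad_tub [(array([0.6378, 0.1692, 0.0011]), 0.57)]
scene pad_bowl [(array([ 0.6409, -0.1714, -0.0033]), 0.85)]
scene pad_mid [(array([ 0.4849, -0.0103, -0.0027]), 0.43)]
scene shaker_mid zmax 0.0916 394 [0.6439 0.1579 0.0856] ((0.6363335251808167, 0.16472701728343964), 0.03053494356572628)
scene mill_mid zmax 0.0896 362 [ 0.6485 -0.1746  0.0836] ((0.6433588266372681, -0.17206797003746033), 0.02421201393008232)
scene lid_mid zmax 0.0851 28 [ 0.4922 -0.0117  0.0826] ((0.49173951148986816, -0.01088640931993723), 0.008583839982748032)
scene lid_mid zmax 0.0851 407 [ 0.496  -0.0165  0.0532] ((0.4905233383178711, -0.011992348358035088), 0.03506689518690109)
  flange plane slope [-0.0008  0.0104  0.0529] 328
top shaker_mid [(array([0.632 , 0.1685, 0.043 ]), 0.87)]
top mill_mid [(array([ 0.6396, -0.1713,  0.0539]), 0.91)]
top ramekin_mid [(array([0.6333, 0.171 , 0.0027]), 0.43)]
top lid_mid [(array([ 0.4891, -0.0106,  0.0647]), 0.94)]
top pad_tub [(array([0.6317, 0.1683, 0.0038]), 0.64)]
top pad_bowl [(array([ 0.6473, -0.1672, -0.0031]), 0.75)]
top pad_mid [(array([ 4.892e-01, -8.800e-03,  2.000e-04]), 0.71)]
top shaker_mid zmax 0.0961 689 [0.6313 0.1642 0.0856] ((0.6349114775657654, 0.1658293753862381), 0.030469628050923347)
top mill_mid zmax 0.0917 440 [ 0.6398 -0.171   0.0836] ((0.6409051418304443, -0.1722591370344162), 0.024124421179294586)
top lid_mid zmax 0.0873 67 [ 0.4887 -0.013   0.0817] ((0.48907625675201416, -0.012589284218847752), 0.008890573866665363)
top lid_mid zmax 0.0873 831 [ 0.4883 -0.0126  0.0526] ((0.48943206667900085, -0.012306694872677326), 0.032976072281599045)
  flange plane slope [-0.0048 -0.0052  0.0523] 756
```

View pics/f_scene.png

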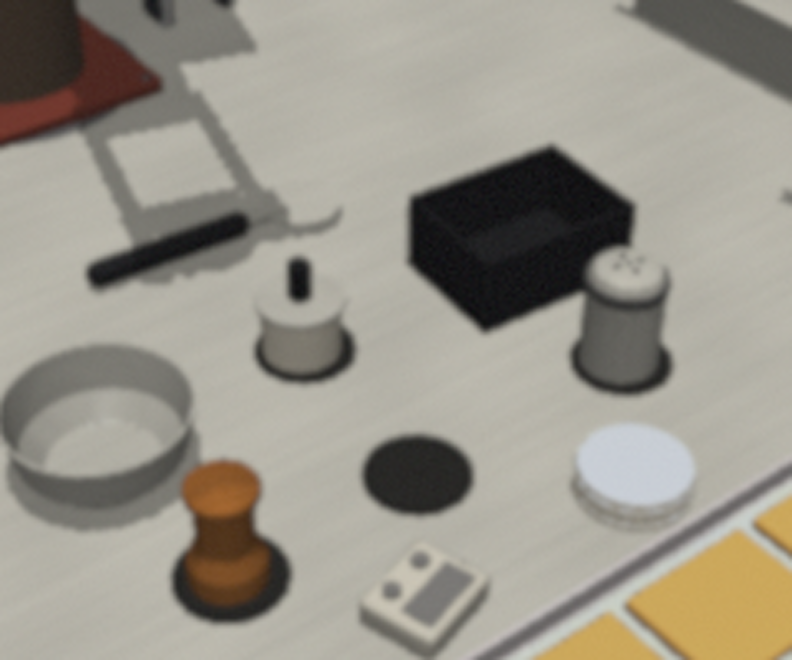

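In the final picture, the lid sits level on the ramekin at (302,325). The shaker (623,320) and mill (227,535) stand upright on their pads, and the gripper is clear of everything.

```bash
python3 -c "
from station import workorder; print(workorder.job_done())"
```

```text
the job is handed in; nothing more can be done
None
```

The finishing station is laid out and handed in, at about 33 s of robot time out of the 122 s allowed. The mill, ramekin and shaker went onto their pads in that order, then the lid onto the ramekin.

**Last checks, both cameras:**
- **Positions:** the depth measurements put the shaker, mill and lidded ramekin within about 3 mm of their pad centres. The limit is 15 mm.
- **Lid:** the flange is level to about 0.01 rad, with its top at about 53 mm, which is the seated height. Its centre is within about 3 mm of the ramekin's axis.
- **Standing free:** the shaker, mill and ramekin look upright in the picture, and the open gripper is well clear of them.

**Disagreements:**
- In the last top view the network reported the ramekin, which the lid was hiding, at the shaker's pad (p = 0.43). I disregarded that because the picture and the scene camera show it on the middle pad.
- The scene network's position for the mill differed by about 5 mm from the depth measurement.
- The tool's tilt crept up to about 0.045 rad over the run. No effect of it showed on the placed pieces.

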